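# Close up the marking cell

## Task

Close up the laser marking cell by pushing with the fingertips: push the blue drawer fully shut, then push the amber lid down flat, then push the yellow catch on top towards the robot's left, all the way home. Grip and lift nothing, and leave everything else on the bench standing where it is.

Things in the scene. Friction and masses are not known exactly. Their poses are not given: they have to be found in the camera images.
- cell: low white marking cell fixed to the table. Origin on the table under the middle of its low part; x points away from the robot (square to the drawer front, inwards), y left, z up; its yaw varies. Low part: x -120 to +120 mm, y -120 to +120 mm, flat top at z 110 mm, with a window in the top under the lid. Behind it a blue block, x 120 to 230 mm, top at z 150 mm
- drawer (a joint): blue-fronted drawer in the front of the cell: how far it is out, in m. 0 = fully shut against its stop (front level with the front edge of the cell's top); starts 0.06 to 0.10 out. Slides along the cell's x axis with about 2 N of friction and stays where left; no handle. A steel sleeve 44 mm in diameter is clamped in a dark-red cradle inside it, below the top of the front
- drawer_front (a point): point on the outer face of the drawer front, halfway across, 80 mm above the table; the face is upright, 234 mm wide, z 8 to 98 mm, panel 15 mm thick. Axes as the cell's
- lid (a joint): amber lid with black rim on top of the cell, angle in rad: 0 = shut, lying flat on the cell's top; starts 0.55 to 0.95 open. Stiff hinge at its far edge: it stays at any angle, and about 2 to 3 N downwards at mid-lid closes it
- lid_hinge (a point): middle of the lid's hinge line (along the cell's y) at cell x +80 mm, z 110 mm, underside of the lid. The lid is 130 mm from hinge to free edge (towards the robot), 200 mm wide, 8 mm thick. A small steel tab 22 mm wide sticks out 20 mm beyond the free edge, 45 mm to the left of the middle
- lid_edge (a point): middle of the lid's free edge, on its upper face
- catch (a joint): yellow catch on the front strip of the cell's top: travel in m along the cell's +y (to the robot's left). 0 = fully open (right), 0.06 = fully home against its stop, its steel tongue over the lid's tab; starts 0 to 0.015. About 2 N of friction, stays where left
- catch_top (a point): centre of the top face of the catch's yellow grip, which is 26 mm along x, 32 mm along y and 26 mm tall (the topmost 4 mm step in by 2 to 3 mm all round); its top is 140 mm above the table, its underside 114 mm, on a 4 mm track 24 mm wide. It runs along cell x -85 mm, from cell y -20 mm (open) to +40 mm (home)
- steel_sleeve: bystander, loose: steel tube standing upright, 48 mm diameter, 90 mm tall, beside the drawer
- white_tube: bystander, loose: white plastic tube standing upright, 52 mm diameter, 85 mm tall, beside the drawer
- black_tube: bystander, loose: black tube standing upright, 46 mm diameter, 75 mm tall
- jar: bystander, loose: clear jar with green cap, 56 mm diameter, 80 mm tall
- spare_cradle: bystander, loose: loose dark-red grooved block with an upright aluminium end plate, 70 x 100 x 40 mm, plate 90 mm tall
- driver: bystander, loose: screwdriver lying on the table

How it is judged:
On the way, in this order (a step that is already met when the one before it is completed fails the run):
1. the drawer is pushed fully shut (value of joint drawer below 0.004 m), for 0.2 s.
2. then the lid is pushed down flat (value of joint lid below 0.04 rad), for 0.2 s.
3. then the catch is pushed home (value of joint catch above 0.056 m), for 0.2 s.
At the end, for the whole second after the job is handed in: Drawer within 4 mm of fully shut, lid within 0.04 rad of flat, catch within 4 mm of its home stop (done in that order) (value of joint drawer below 0.004 m and value of joint lid below 0.04 rad and value of joint catch above 0.056 m); the robot touches nothing.
It fails at once if a bystander is lifted, knocked over or pushed more than 30 mm (distance of any of steel_sleeve, white_tube, black_tube, jar, spare_cradle, driver from where it was at the start of the episode above 0.03 m or angle between any of steel_sleeve, white_tube, black_tube, jar, spare_cradle's own z axis and vertical above 0.5 rad).
It fails at once if the drawer is pinched between the fingers (pressed on both opposite faces at once) instead of pushed (contact force between the fingers and drawer_c0 above 2 N and contact force between the fingers and drawer_c1 above 2 N).
It fails at once if the lid is pinched between the fingers (pressed on both opposite faces at once) instead of pushed (contact force between the fingers and lid_c0 above 2 N and contact force between the fingers and lid_c1 above 2 N).
It fails at once if the catch is pinched between the fingers (pressed on both opposite faces at once) instead of pushed (contact force between the fingers and catch_c0 above 2 N and contact force between the fingers and catch_c1 above 2 N).
It also fails if it takes over 59 s, if anything falls off the work surface, if the arm or the gripper's body presses on something with over 40 N, if the wrist force passes 120 N, or if a joint passes its speed limit or range.

## Robot

A 6-joint arm with a two-finger parallel gripper is mounted at the origin on the work surface. World frame = base frame: x ahead of the robot, y to its left, z up, the work surface at z = 0. Lengths are in m, angles in rad, forces in N, time in s.
With the tool pointing down it reaches from about 0.35 to 0.975 m from the base axis. Payload 4.9 kg.
Tool frame: the origin (TCP) lies at the very end of the fingers, on their centre line; the grasp point (between the pads) lies 19 mm behind it; z points along the fingers, y is the line along which they close (so a half turn about z gives the same grasp; the last joint's range is limited). The gripper opens to 85 mm and grips with 20 to 120 N. Pads are 22 mm wide; open, the fingers measure 114 mm over their backs; the gripper's body (76 mm by 85 mm) begins 54 mm behind the grasp point. The pads swing forward as they close: fully open they stand 13 mm farther back than shut.
Start: joints at [1.147, 0.053, 1.613, -0, 1.476, -0.119], TCP at [0.188, 0.596, 0.231] pointing down, gripper open.
Joint ranges: [-3.01, 3.01], [-1.01, 2.22], [0.06, 2.58], [-1.02, 4.17], [0.09, 2.62], [-3.14, 3.14]. Speed limits (rad/s): [2.57, 2.57, 3.14, 3.14, 3.14, 3.14].

## Interface

Orientations are given as a rotation vector (axis times angle).
In Python, from station import get_obs, get_image, finish_job gives the robot as it stands. The module is installed in compiled form; this text tells all that it offers.
- The arm moves only by the tool carry_out, never from a script. Its argument "rows" is a list of rows, each a list of 7 numbers: the turn, a rotation vector about the tool's x, y, z as a fraction of full scale, then the shift along the tool's x, y, z as a fraction of full scale, then the closure, from -1 (fully open) to 1 (shut). A call has 1 to 5 rows; each row is the pose to reach, as a shift and turn from the pose commanded when the call began, along the tool's axes at that moment, turning the shorter way round; what a row does not reach only later rows make up. Full scale, the value 1, is 300 mm for a shift and pi rad for a turn. A row lasts 1/10 s, in which the tool goes at most 50 mm and 8.59 degrees, less where a joint would pass 70% of its speed; a pose out of reach is approached as far as the arm can. A call with a number of a shift or a turn outside -1 to 1 is refused whole. A call with a gripper value outside its range is refused whole. The fingers move at their own pace and stop on an object; "force" is the grip in N (left out, the last holds). Time passes only in rows, so rows that repeat a pose let the fingers close. It gives the time, the measured TCP pose, the force, the opening and the grip force at its end, in the units of the state.
- get_obs(): the state, without advancing time (a new reading comes with each control period).
- get_image(name): name is "side" or "top" or "wrist"; returns a dict with "img" (384x512x3 uint8, blue, green, red), "mtx" (3x3 intrinsics, pixels), "D" ([k1, k2, p1, p2, k3] as OpenCV has them; the pictures are not rectified), "R" (3x3) and "t" (3): a world point X has camera coordinates R X + t. Camera axes: x right, y down, z forward; pixel columns grow to the right and rows downward; lengths in m; the calibration is good to about 2 mm. A picture is of the moment at which its call begins. There is no depth.
- finish_job(): hands the job in; it is judged then, once.
The state is a dict: "t": time; "q": joint angles; "dq": joint speeds; "effort": joint torques, N m; "tool_pos": TCP position; "tool_rot": TCP orientation; "contact_force": force on the tool from outside, world axes, zero at the start; "wrist_torque": the same for the moment, N m; "opening": finger opening in m; "grip_force": force on a finger pad.
Only numpy, scipy, OpenCV 4.12 (cv2) and the standard library are available. Lean on these libraries where they do the work, as an engineer would, in place of code of your own. Each camera call takes 0.05 s, during which the arm holds its last target. There are 200 camera calls.

## Working session

There is one attempt and no reset: what is moved stays moved. The work goes in short steps, Python scripts to look and compute and a tool call to move; the robot and the scene stay as the last step left them, time stands still between calls to the robot, and variables do not carry over. Pictures are saved under pics/ and viewed, at most 10 in all, crops included, and the job is handed in when it is done.

Besides the shell and the picture viewer there is one more tool, called after "Emit:" by a JSON object that holds its "method" and its "body", one argument or row to a line. carry_out: Moves the arm, as the interface text tells. Shift numbers are shares of 300 mm and turn numbers shares of pi rad, none past 1 either way. Its arguments: {"type":"object","properties":{"rows":{"type":"array"},"force":{"type":"number"}},"required":["rows"]}

```bash
mkdir -p pics; python3 - <<'E'
from station import *
import cv2,numpy as np,pickle
o=get_obs();print(o['t'],o['tool_pos'],o['tool_rot'],o['opening'])
d={n:get_image(n) for n in('side','top')}
pickle.dump(d,open('v0.pkl','wb'))
for n in d: cv2.imwrite(f'pics/{n}0.png',d[n]['img'])
E
```

```text
0.0 [0.1873064  0.59561687 0.23007533] [-4.76890434e-01 -3.10461749e+00  3.08270851e-03] 0.08541546369561269
```

View pics/top0.png

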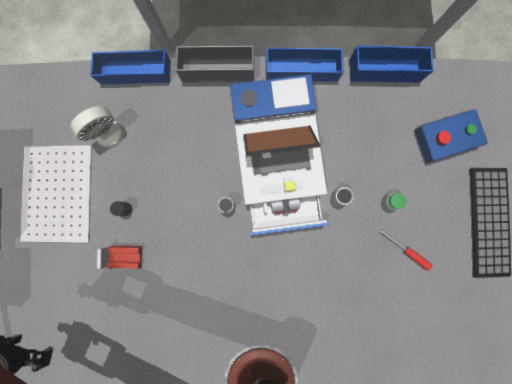

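View pics/side0.png

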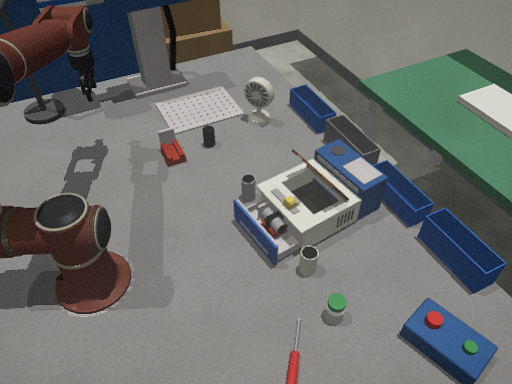

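The top view has the cell at about (280,160), the drawer front at (250–327, 228), the yellow catch at (290,186) and the lid edge near (282,140). The sleeves stand at (226,205) and (344,196), and the arm starts lower left. Next I measure by colour.

```bash
cat > h.py <<'E'
import cv2,numpy as np,pickle
def ray(v,p):
    u=cv2.undistortPoints(np.array([[p]],float),v['mtx'],v['D'])[0,0]
    R=np.array(v['R']);t=np.array(v['t']).ravel()
    return -R.T@t, R.T@np.array([u[0],u[1],1])
def plane(v,p,z):
    c,d=ray(v,p); return c+d*(z-c[2])/d[2]
def proj(v,X):
    R=np.array(v['R']);return cv2.projectPoints(np.array(X,float).reshape(-1,1,3),cv2.Rodrigues(R)[0],np.array(v['t'],float),v['mtx'],v['D'])[0].reshape(-1,2)
def tri(v,p,w,q):
    a,d=ray(v,p);b,e=ray(w,q)
    s=np.linalg.lstsq(np.c_[d,-e],b-a,rcond=None)[0]
    return (a+d*s[0]+b+e*s[1])/2, np.linalg.norm(a+d*s[0]-b-e*s[1])
def blobs(v,lo,hi,roi,amin=15):
    x0,y0,x1,y1=roi
    h=cv2.cvtColor(v['img'],cv2.COLOR_BGR2HSV)
    m=cv2.inRange(h,lo,hi);k=np.zeros_like(m);k[y0:y1,x0:x1]=m[y0:y1,x0:x1]
    cs=cv2.findContours(k,cv2.RETR_EXTERNAL,cv2.CHAIN_APPROX_NONE)[0]
    return sorted([c for c in cs if cv2.contourArea(c)>=amin],key=cv2.contourArea,reverse=True)
E
python3 - <<'E'
from h import *
np.set_printoptions(precision=4,suppress=True)
d=pickle.load(open('v0.pkl','rb'));T,S=d['top'],d['side']
print('cam',ray(T,(256,192))[0],ray(S,(256,192))[0])
def show(n,v,lo,hi,roi,z):
    for c in blobs(v,lo,hi,roi)[:2]:
        r=cv2.minAreaRect(c);b=cv2.boxPoints(r);M=cv2.moments(c);p=(M['m10']/M['m00'],M['m01']/M['m00'])
        print(n,cv2.contourArea(c),np.array(p),plane(T if v is T else S,p,z));print(np.c_[b,[plane(v,q,z) for q in b]])
show('yelT',T,(22,120,120),(34,255,255),(230,160,330,210),.14)
show('yelS',S,(22,120,120),(34,255,255),(260,180,320,220),.14)
show('frontT',T,(100,110,60),(125,255,255),(235,205,340,245),.098)
show('blockT',T,(100,110,60),(125,255,255),(225,70,330,125),.15)
show('lidT',T,(0,80,40),(18,255,255),(235,120,330,160),.2)
big=np.hstack([cv2.resize(T['img'][70:245,215:360],None,fx=2.75,fy=2.75,interpolation=2),cv2.resize(S['img'][140:270,225:395],None,fx=2.3,fy=3.7,interpolation=2)[:481]])
cv2.imwrite('pics/c0.png',big);print(big.shape)
E
```

```text
cam [0.5194 0.0128 1.1768] [ 0.1022 -0.873   1.1155]
yelS 53.5 [289.7321 200.5109] [ 0.6063 -0.0912  0.14  ]
[[283.5    199.5      0.5913  -0.0789   0.14  ]
 [288.5    194.5      0.6156  -0.0672   0.14  ]
 [295.5    201.5      0.6199  -0.1027   0.14  ]
 [290.5    206.5      0.596   -0.1139   0.14  ]]
frontT 60.5 [290.5234 228.438 ] [ 0.4864 -0.0877  0.098 ]
[[250.8259 232.6848   0.4743   0.0287   0.098 ]
 [327.9311 222.4797   0.5033  -0.1981   0.098 ]
 [328.218  224.6476   0.4969  -0.1989   0.098 ]
 [251.1128 234.8527   0.468    0.0279   0.098 ]]
blockT 3308.5 [276.5079  93.5171] [ 0.8744 -0.0469  0.15  ]
[[228.772   74.8802   0.9314   0.091    0.15  ]
 [328.0058  62.212    0.9694  -0.1985   0.15  ]
 [333.7493 107.2022   0.8339  -0.2112   0.15  ]
 [234.5154 119.8704   0.7972   0.0739   0.15  ]]
lidT 1080.0 [279.1634 138.7147] [ 0.731  -0.0499  0.2   ]
[[245.4565 134.0379   0.7442   0.0412   0.2   ]
 [312.9775 125.3255   0.7678  -0.1422   0.2   ]
 [315.2375 142.8403   0.7195  -0.1475   0.2   ]
 [247.7165 151.5527   0.6962   0.0351   0.2   ]]
(481, 790, 3)
```

View pics/c0.png

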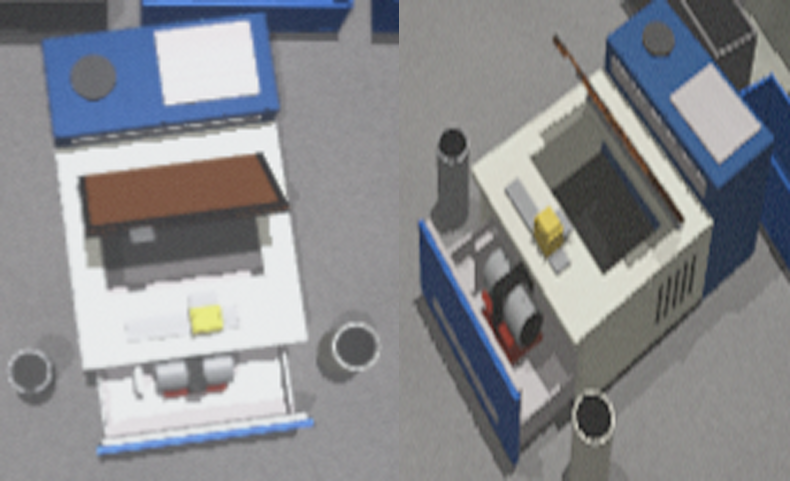

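The crop (scale 2.75, offset 215,70) shows the top's corners at (83,368), (307,340), (57,150) and (277,125). The catch is at (205,319), the lid's free edge runs (90,232)–(287,207), and the drawer is out, reaching the front at (98,450)–(312,423). Now I fit the cell frame.

```bash
cat > /tmp/f.py <<'E'
from h import *
np.set_printoptions(precision=4,suppress=True)
d=pickle.load(open('v0.pkl','rb'));T,S=d['top'],d['side']
f=lambda a:np.array(a)/2.75+[215,70]
P={k:plane(T,f(p),.11) for k,p in dict(fl=(83,368),fr=(307,340)).items()}
print(P, np.linalg.norm(P['fl']-P['fr']))
B={k:plane(T,f(p),.15) for k,p in dict(bl=(55,137),br=(277,110),tl=(44,40),tr=(265,14)).items()}
print('block',B)
e=(P['fl']-P['fr'])[:2]; e2=(B['bl']-B['br'])[:2]
dr=np.array([.471+.0,.0283])-np.array([.5,-.1985])
for v in(e,e2,dr): print('yaw',np.arctan2(-v[0],v[1]),np.linalg.norm(v))
mf=((P['fl']+P['fr'])/2)[:2]; mb=((B['bl']+B['br'])/2)[:2]
v=mb-mf;print('axis',np.arctan2(v[1],v[0]),np.linalg.norm(v))
yaw=np.mean([np.arctan2(-w[0],w[1]) for w in(e,e2,dr)]+[np.arctan2(v[1],v[0])])
X=np.array([np.cos(yaw),np.sin(yaw)]);Y=np.array([-X[1],X[0]])
C=(mf+mb)/2
print('yaw',yaw,'C',C)
cel=lambda p:np.array([(p[:2]-C)@X,(p[:2]-C)@Y,*p[2:]])
print('catchT',cel(plane(T,f((205,317)),.14)),'S',cel(plane(S,(289.7,200.5),.132)))
print('tri',[cel(tri(T,f((205,317)),S,(289.7,200.5))[0])])
print('front outer',cel(plane(T,(251,234.8),.098)),cel(plane(T,(328.2,224.6),.098)))
for pt in((90,232),(287,207)):
    c,dd=ray(T,f(pt))
    best=min(((abs(np.hypot(q[0]-.08,q[2]-.11)-.13),a) for a in np.linspace(.1,.3,400) for q in[cel(c+dd*(a-c[2])/dd[2])]))
    q=cel(c+dd*(best[1]-c[2])/dd[2]);print('lid',q,np.arctan2(q[2]-.11,.08-q[0]))
for n,p,z in(('left',(226,205),.09),('right',(343.5,196),.085)):
    w=plane(T,p,z);print(n,w,cel(w))
E
python3 /tmp/f.py
```

```text
{'fl': array([0.5586, 0.0448, 0.11  ]), 'fr': array([ 0.5875, -0.1932,  0.11  ])} 0.23974039912522188
block {'bl': array([0.7974, 0.0725, 0.15  ]), 'br': array([ 0.8255, -0.159 ,  0.15  ]), 'tl': array([0.9021, 0.0844, 0.15  ]), 'tr': array([ 0.9298, -0.1487,  0.15  ])}
yaw 0.12103822093286563 0.23974039912522188
yaw 0.12088536390827512 0.23320998869920312
yaw 0.127175861535671 0.22864653944461963
axis 0.1291892442667366 0.24034053960681534
yaw 0.12457217266088709 C [ 0.6922 -0.0587]
catchT [-0.0847 -0.013   0.14  ] S [-0.0845 -0.0156  0.132 ]
tri [array([-0.0837, -0.0142,  0.1302])]
front outer [-0.2116  0.1141  0.098 ] [-0.211  -0.1147  0.098 ]
lid [0.0051 0.0935 0.2163] 0.9568708065026363
lid [ 0.0052 -0.0983  0.2163] 0.9573550177710036
left [0.556  0.1024 0.09  ] [-0.1152  0.1768  0.09  ]
right [ 0.5819 -0.2487  0.085 ] [-0.1331 -0.1748  0.085 ]
```

The dimensions agree: the strip is 240 mm wide, the catch is at cell x −85, and the lid radius and width match. That gives:
- **Cell:** centre (0.692, −0.059), yaw 0.125.
- **Drawer:** out about 91 mm.
- **Lid:** about 0.95 rad open.
- **Catch:** travel about 6 mm.

Next is a helper that works out the moves.

```bash
cat > mv.py <<'E'
import sys,numpy as np
from scipy.spatial.transform import Rotation as Ro
from station import get_obs
C=np.array([.692,-.0587]);yaw=.1246
X=np.array([np.cos(yaw),np.sin(yaw)]);Y=np.array([-X[1],X[0]])
def row(x,y,z):
    "cell target, tool down, tool x = -cell x, tool y = cell y"
    o=get_obs();R=Ro.from_rotvec(o['tool_rot'])
    T=Ro.from_matrix(np.c_[np.r_[-X,0],np.r_[Y,0],[0,0,-1]])
    p=np.r_[C+x*X+y*Y,z]
    return np.r_[(R.inv()*T).as_rotvec()/np.pi, R.inv().apply(p-o['tool_pos'])/.3]
o=get_obs();q=o['tool_pos'][:2]-C
print('t',o['t'],'cell',np.round([q@X,q@Y,o['tool_pos'][2]],4),'F',np.round(o['contact_force'],2),'open',round(o['opening'],4))
a=list(map(float,sys.argv[1:]))
for i in range(0,len(a),3): print(a[i:i+3],np.round(row(*a[i:i+3]),4))
E
python3 mv.py -.265 0 .23 -.265 0 .075
```

```text
t 0.1 cell [-0.4195  0.712   0.2302] F [ 0.42 -0.63  0.55] open 0.0856
[-0.265, 0.0, 0.23] [-6.0000e-04 -2.0000e-04 -1.3670e-01 -1.4562e+00 -1.9436e+00  3.8000e-03]
[-0.265, 0.0, 0.075] [-6.0000e-04 -2.0000e-04 -1.3670e-01 -1.4563e+00 -1.9426e+00  5.2050e-01]
```

Emit:
{"method": "carry_out", "body": {
  "rows": [
    [0,0,-0.137,-0.5,-0.666,0,1],
    [0,0,-0.137,-0.5,-0.666,0,1],
    [0,0,-0.137,-0.5,-0.666,0,1],
    [0,0,-0.137,-0.5,-0.666,0,1],
    [0,0,-0.137,-0.5,-0.666,0,1]
  ],
  "force": 20
}}

```text
t: 0.6
tool_pos: [0.2706, 0.3586, 0.2307]
tool_rot: [0.199, -3.135, 0.001]
contact_force: [1.1, 0.9, -0.3]
opening: 0.0124
grip_force: 0.0
```

```bash
python3 mv.py -.265 0 .23 -.265 0 .075
```

```text
t 0.6 cell [-0.3662  0.4665  0.2307] F [ 1.1   0.95 -0.28] open 0.0124
[-0.265, 0.0, 0.23] [-2.0000e-04 -1.0000e-04  6.0000e-04 -3.3440e-01 -1.5555e+00  3.1000e-03]
[-0.265, 0.0, 0.075] [-2.0000e-04 -1.0000e-04  6.0000e-04 -3.3460e-01 -1.5552e+00  5.1970e-01]
```

Emit:
{"method": "carry_out", "body": {
  "rows": [
    [0,0,0,-0.17,-0.78,0,1],
    [0,0,0,-0.17,-0.78,0,1],
    [0,0,0,-0.17,-0.78,0,1],
    [0,0,0,-0.17,-0.78,0,1],
    [0,0,0,-0.17,-0.78,0,1]
  ]
}}

```text
t: 1.1
tool_pos: [0.3507, 0.1325, 0.231]
tool_rot: [-0.195, 3.135, -0.0]
contact_force: [1.2, -0.2, 1.7]
opening: -0.0
grip_force: 0.0
```

Emit:
{"method": "carry_out", "body": {
  "rows": [
    [0,0,0,-0.165,-0.775,0,1],
    [0,0,0,-0.165,-0.775,0,1],
    [0,0,0,-0.165,-0.775,0,1],
    [0,0,0,-0.165,-0.775,0,1],
    [0,0,0,-0.165,-0.775,0,1]
  ]
}}

```text
t: 1.6
tool_pos: [0.4289, -0.0924, 0.231]
tool_rot: [0.194, -3.135, 0.0]
contact_force: [0.2, 1.0, 0.9]
opening: 0.0
grip_force: 0.0
```

```bash
python3 mv.py -.265 0 .23 -.265 0 .075
```

```text
t 1.6 cell [-0.2653 -0.0007  0.231 ] F [0.16 0.98 0.87] open 0.0
[-0.265, 0.0, 0.23] [-0.0001 -0.0001 -0.0004 -0.0009  0.0025  0.0032]
[-0.265, 0.0, 0.075] [-1.000e-04 -1.000e-04 -4.000e-04 -1.000e-03  2.600e-03  5.198e-01]
```

Emit:
{"method": "carry_out", "body": {
  "rows": [
    [0,0,0,0,0,0.52,1],
    [0,0,0,0,0,0.52,1],
    [0,0,0,0,0,0.52,1],
    [0,0,0,0,0,0.52,1],
    [0,0,0,0,0,0.52,1]
  ]
}}

```text
t: 2.1
tool_pos: [0.4276, -0.0892, 0.0742]
tool_rot: [0.197, -3.132, -0.003]
contact_force: [-0.2, -0.0, 0.7]
opening: -0.0002
grip_force: 0.0
```

Emit:
{"method": "carry_out", "body": {
  "rows": [
    [0,0,0,-0.07,0,0,1],
    [0,0,0,-0.12,0,0,1],
    [0,0,0,-0.16,0,0,1],
    [0,0,0,-0.2,0,0,1],
    [0,0,0,-0.24,0,0,1]
  ]
}}

```text
t: 2.6
tool_pos: [0.5026, -0.0811, 0.0783]
tool_rot: [-0.197, 3.132, -0.003]
contact_force: [-2.3, -1.0, 1.1]
opening: -0.0003
grip_force: 1.3
```

Emit:
{"method": "carry_out", "body": {
  "rows": [
    [0,0,0,-0.04,0,0,1],
    [0,0,0,-0.08,0,0,1],
    [0,0,0,-0.12,0,0,1],
    [0,0,0,-0.15,0,0,1],
    [0,0,0,-0.16,0,0,1]
  ]
}}

```text
t: 3.1
tool_pos: [0.5489, -0.0745, 0.0752]
tool_rot: [-0.198, 3.135, 0.0]
contact_force: [-2.1, -0.8, 1.3]
opening: -0.0003
grip_force: 1.0
```

```bash
python3 mv.py
```

```text
t 3.1 cell [-0.144   0.0021  0.0752] F [-2.13 -0.77  1.27] open -0.0003
```

Pushing at about 2 N. I continue gently to the stop.

Emit:
{"method": "carry_out", "body": {
  "rows": [
    [0,0,0,-0.01,0,0,1],
    [0,0,0,-0.02,0,0,1],
    [0,0,0,-0.03,0,0,1],
    [0,0,0,-0.035,0,0,1],
    [0,0,0,-0.035,0,0,1]
  ]
}}

```text
t: 3.6
tool_pos: [0.5584, -0.0732, 0.0751]
tool_rot: [-0.197, 3.135, 0.0]
contact_force: [-1.0, -0.7, -0.0]
opening: 0.0002
grip_force: 0.3
```

Emit:
{"method": "carry_out", "body": {
  "rows": [
    [0,0,0,-0.005,0,0,1],
    [0,0,0,-0.01,0,0,1],
    [0,0,0,-0.015,0,0,1],
    [0,0,0,-0.015,0,0,1]
  ]
}}

```text
t: 4.0
tool_pos: [0.5629, -0.0727, 0.0752]
tool_rot: [-0.197, 3.135, 0.0]
contact_force: [-0.2, -0.7, -0.7]
opening: 0.0003
grip_force: 0.6
```

```bash
python3 mv.py
```

```text
t 4.0 cell [-0.1299  0.0022  0.0752] F [-0.16 -0.65 -0.69] open 0.0003
```

Emit:
{"method": "carry_out", "body": {
  "rows": [
    [0,0,0,-0.007,0,0,1],
    [0,0,0,-0.014,0,0,1],
    [0,0,0,-0.014,0,0,1]
  ]
}}

```text
t: 4.3
tool_pos: [0.5632, -0.0726, 0.0752]
tool_rot: [0.197, -3.124, -0.0]
contact_force: [-18.1, -2.6, 10.6]
opening: -0.0003
grip_force: 9.2
```

```bash
python3 - <<'E'
from station import *
import cv2
v=get_image('top');cv2.imwrite('pics/t1.png',cv2.resize(v['img'][110:250,205:365],None,fx=4,fy=4,interpolation=2))
E
python3 mv.py
```

```text
t 4.35 cell [-0.1295  0.0022  0.0752] F [-18.16  -2.22  11.02] open -0.0002
```

View pics/t1.png

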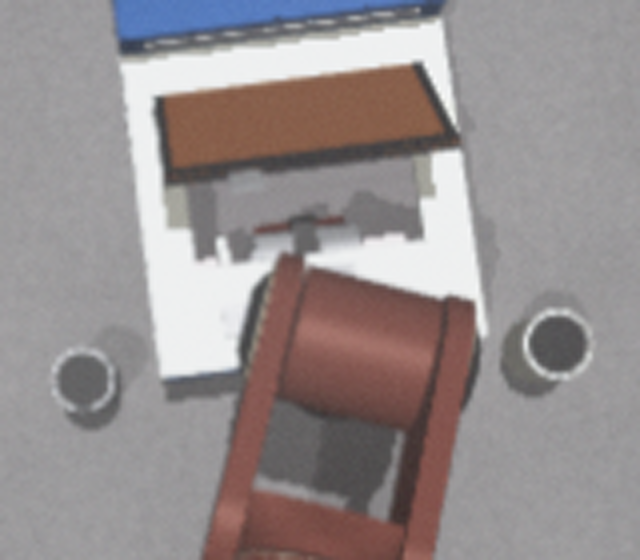

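The force rises firmly (18 N, about 9 N on a pad) with the fingertip face at cell x −120. The picture shows no blue front past the cell's front edge, around (165,380)–(240,370), so the drawer is shut. I back off, rise and go over the lid.

Emit:
{"method": "carry_out", "body": {
  "rows": [
    [0,0,0,0.12,0,0,1],
    [0,0,0,0.12,0,-0.15,1],
    [0,0,0,0.12,0,-0.45,1],
    [0,0,0,0.12,0,-0.75,1],
    [0,0,0,0.12,0,-0.75,1]
  ]
}}

```text
t: 4.85
tool_pos: [0.5314, -0.0766, 0.2729]
tool_rot: [-0.197, 3.133, -0.0]
contact_force: [1.9, -0.1, 0.6]
opening: -0.0002
grip_force: 0.0
```

```bash
python3 mv.py .03 0 .3
```

```text
t 4.85 cell [-0.1615  0.0022  0.2729] F [ 1.9  -0.09  0.62] open -0.0002
[0.03, 0.0, 0.3] [-1.000e-04  8.000e-04  3.000e-04 -6.387e-01 -8.000e-03 -8.890e-02]
```

Emit:
{"method": "carry_out", "body": {
  "rows": [
    [0,0,0,0,0,-0.09,1],
    [0,0,0,-0.16,0,-0.09,1],
    [0,0,0,-0.32,0,-0.09,1],
    [0,0,0,-0.48,0,-0.09,1],
    [0,0,0,-0.64,0,-0.09,1]
  ]
}}

```text
t: 5.35
tool_pos: [0.7241, -0.0523, 0.298]
tool_rot: [-0.197, 3.133, -0.0]
contact_force: [-0.1, -0.7, 0.4]
opening: -0.0
grip_force: 0.0
```

```bash
python3 mv.py .03 0 .22 .025 0 .16 .015 0 .118
```

```text
t 5.35 cell [0.0327 0.0024 0.298 ] F [-0.06 -0.65  0.44] open -0.0
[0.03, 0.0, 0.22] [-1.0e-04  8.0e-04  3.0e-04  9.7e-03 -7.8e-03  2.6e-01]
[0.025, 0.0, 0.16] [-1.00e-04  8.00e-04  3.00e-04  2.68e-02 -7.70e-03  4.60e-01]
[0.015, 0.0, 0.118] [-1.000e-04  8.000e-04  3.000e-04  6.050e-02 -7.600e-03  5.999e-01]
```

Emit:
{"method": "carry_out", "body": {
  "rows": [
    [0,0,0,0.01,0,0.15,1],
    [0,0,0,0.01,0,0.26,1],
    [0,0,0,0.015,0,0.3,1],
    [0,0,0,0.02,0,0.34,1],
    [0,0,0,0.02,0,0.38,1]
  ]
}}

```text
t: 5.85
tool_pos: [0.7168, -0.0537, 0.1855]
tool_rot: [-0.197, 3.131, -0.002]
contact_force: [0.8, -0.3, 2.8]
opening: -0.0001
grip_force: 0.6
```

Emit:
{"method": "carry_out", "body": {
  "rows": [
    [0,0,0,0.01,0,0.04,1],
    [0,0,0,0.015,0,0.08,1],
    [0,0,0,0.02,0,0.12,1],
    [0,0,0,0.03,0,0.15,1],
    [0,0,0,0.035,0,0.18,1]
  ]
}}

```text
t: 6.35
tool_pos: [0.7047, -0.0548, 0.1283]
tool_rot: [0.197, -3.135, -0.0]
contact_force: [-1.8, 0.8, 2.1]
opening: -0.0
grip_force: 0.7
```

```bash
python3 mv.py .01 0 .118
```

```text
t 6.35 cell [0.0131 0.0023 0.1283] F [-1.77  0.83  2.09] open -0.0
[0.01, 0.0, 0.118] [ 0.0001 -0.0003  0.0003  0.0104 -0.0076  0.0345]
```

Emit:
{"method": "carry_out", "body": {
  "rows": [
    [0,0,0,0,0,0.015,1],
    [0,0,0,0,0,0.025,1],
    [0,0,0,0,0,0.032,1],
    [0,0,0,0,0,0.036,1],
    [0,0,0,0,0,0.036,1]
  ]
}}

```text
t: 6.85
tool_pos: [0.7057, -0.0547, 0.1187]
tool_rot: [-0.197, 3.135, -0.0]
contact_force: [0.7, -0.5, -0.1]
opening: 0.0003
grip_force: 0.0
```

```bash
python3 mv.py
```

```text
t 6.85 cell [0.0141 0.0023 0.1187] F [ 0.75 -0.49 -0.14] open 0.0003
```

Emit:
{"method": "carry_out", "body": {
  "rows": [
    [0,0,0,0,0,0.005,1],
    [0,0,0,0,0,0.01,1],
    [0,0,0,0,0,0.01,1]
  ]
}}

```text
t: 7.15
tool_pos: [0.7058, -0.0548, 0.1185]
tool_rot: [-0.197, 3.134, -0.001]
contact_force: [-6.0, 1.4, 10.7]
opening: -0.0002
grip_force: 4.8
```

The lid is flat: 10.7 N at tip height 118.5 mm. I rise and move to the right of the catch.

Emit:
{"method": "carry_out", "body": {
  "rows": [
    [0,0,0,0,0,-0.15,1],
    [0,0,0,0,0,-0.3,1],
    [0,0,0,0.12,-0.1,-0.3,1],
    [0,0,0,0.24,-0.2,-0.3,1],
    [0,0,0,0.33,-0.27,-0.3,1]
  ]
}}

```text
t: 7.65
tool_pos: [0.6162, -0.149, 0.2063]
tool_rot: [-0.197, 3.134, -0.002]
contact_force: [0.4, 0.3, -0.4]
opening: 0.0001
grip_force: 0.0
```

```bash
python3 - <<'E'
from station import *
import cv2,numpy as np
a=get_image('side')['img'][140:270,225:395];b=get_image('wrist')['img']
cv2.imwrite('pics/s2.png',np.hstack([cv2.resize(a,(400,306),interpolation=2),cv2.resize(b,(400,306))]))
E
python3 mv.py -.085 -.075 .2 -.085 -.075 .122
```

```text
t 7.75 cell [-0.0876 -0.0812  0.2057] F [ 0.29  0.14 -0.66] open 0.0002
[-0.085, -0.075, 0.2] [-0.0003 -0.0001 -0.0009 -0.0085  0.0208  0.0191]
[-0.085, -0.075, 0.122] [-3.000e-04 -1.000e-04 -9.000e-04 -8.600e-03  2.110e-02  2.791e-01]
```

View pics/s2.png

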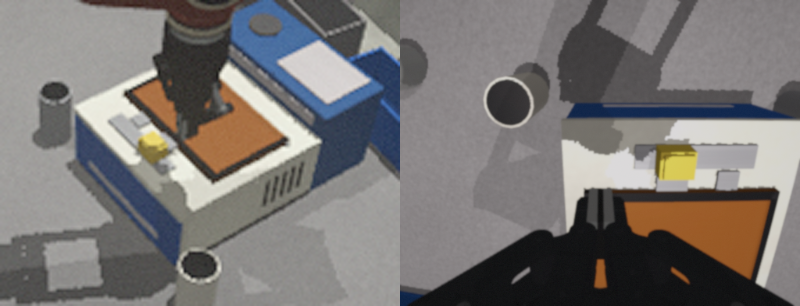

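The side half shows the drawer front flush and the lid flat. The catch is still open, at (153,147) in the side view and (676,163) in the wrist view, with the tab at (727,180). I descend and push left.

Emit:
{"method": "carry_out", "body": {
  "rows": [
    [0,0,0,-0.009,0,0.1,1],
    [0,0,0,-0.009,0,0.2,1],
    [0,0,0,-0.009,0,0.27,1],
    [0,0,0,-0.009,0,0.278,1],
    [0,0,0,-0.009,0,0.278,1]
  ]
}}

```text
t: 8.25
tool_pos: [0.6201, -0.1467, 0.1218]
tool_rot: [0.198, -3.135, -0.001]
contact_force: [-0.8, 0.8, 0.8]
opening: 0.0003
grip_force: 0.0
```

```bash
python3 mv.py -.085 -.01 .122 -.085 .009 .122
```

```text
t 8.25 cell [-0.0823 -0.0784  0.1218] F [-0.81  0.78  0.83] open 0.0003
[-0.085, -0.01, 0.122] [ 2.000e-04 -2.000e-04  5.000e-04  8.800e-03  2.279e-01 -6.000e-04]
[-0.085, 0.009, 0.122] [ 2.000e-04 -2.000e-04  5.000e-04  8.700e-03  2.912e-01 -5.000e-04]
```

Emit:
{"method": "carry_out", "body": {
  "rows": [
    [0,0,0,0.009,0.05,0,1],
    [0,0,0,0.009,0.1,0,1],
    [0,0,0,0.009,0.14,0,1],
    [0,0,0,0.009,0.18,0,1],
    [0,0,0,0.009,0.22,0,1]
  ]
}}

```text
t: 8.75
tool_pos: [0.6096, -0.0812, 0.1234]
tool_rot: [-0.198, 3.133, -0.002]
contact_force: [0.7, -2.4, 2.6]
opening: -0.0002
grip_force: 1.3
```

Emit:
{"method": "carry_out", "body": {
  "rows": [
    [0,0,0,0,0.02,0,1],
    [0,0,0,0,0.035,0,1],
    [0,0,0,0,0.045,0,1],
    [0,0,0,0,0.05,0,1],
    [0,0,0,0,0.05,0,1]
  ]
}}

```text
t: 9.25
tool_pos: [0.6069, -0.067, 0.1218]
tool_rot: [0.197, -3.135, -0.001]
contact_force: [0.0, -0.4, 0.9]
opening: -0.0002
grip_force: 0.4
```

```bash
python3 mv.py
```

```text
t 9.25 cell [-0.0855  0.0023  0.1218] F [ 0.02 -0.45  0.87] open -0.0002
```

Emit:
{"method": "carry_out", "body": {
  "rows": [
    [0,0,0,0,0.008,0,1],
    [0,0,0,0,0.015,0,1],
    [0,0,0,0,0.02,0,1],
    [0,0,0,0,0.02,0,1]
  ]
}}

```text
t: 9.65
tool_pos: [0.6061, -0.061, 0.1218]
tool_rot: [0.197, -3.135, -0.001]
contact_force: [0.4, -1.8, -0.9]
opening: -0.0001
grip_force: 0.7
```

Emit:
{"method": "carry_out", "body": {
  "rows": [
    [0,0,0,0,0.007,0,1],
    [0,0,0,0,0.013,0,1],
    [0,0,0,0,0.013,0,1]
  ]
}}

```text
t: 9.95
tool_pos: [0.6058, -0.0588, 0.1219]
tool_rot: [0.197, -3.135, 0.006]
contact_force: [1.2, -7.0, -1.9]
opening: -0.0001
grip_force: 3.5
```

Emit:
{"method": "carry_out", "body": {
  "rows": [
    [0,0,0,0,0.005,0,1],
    [0,0,0,0,0.007,0,1],
    [0,0,0,0,0.007,0,1]
  ]
}}

```text
t: 10.25
tool_pos: [0.6058, -0.0586, 0.122]
tool_rot: [-0.196, 3.135, -0.011]
contact_force: [1.7, -12.5, -1.8]
opening: -0.0003
grip_force: 6.2
```

Emit:
{"method": "carry_out", "body": {
  "rows": [
    [0,0,0,0,-0.08,0,1],
    [0,0,0,0,-0.08,-0.15,1],
    [0,0,0,0.1,-0.08,-0.3,1],
    [0,0,0,0.25,-0.08,-0.4,1],
    [0,0,0,0.4,-0.08,-0.4,1]
  ]
}}

```text
t: 10.75
tool_pos: [0.4925, -0.094, 0.2473]
tool_rot: [-0.199, 3.128, -0.003]
contact_force: [-0.7, 0.0, 0.6]
opening: 0.0
grip_force: 0.0
```

```bash
python3 - <<'E'
from station import *
import cv2,numpy as np,pickle
from h import *
S=get_image('side');T=get_image('top')
for c in blobs(S,(22,120,120),(34,255,255),(240,160,330,225))[:1]:
    M=cv2.moments(c);w=plane(S,(M['m10']/M['m00'],M['m01']/M['m00']),.132)
    C=np.array([.692,-.0587]);q=w[:2]-C;a=.1246;print('catch cell',q@[np.cos(a),np.sin(a)],q@[-np.sin(a),np.cos(a)])
cv2.imwrite('pics/f.png',np.hstack([cv2.resize(v['img'][r],(400,306),interpolation=2) for v,r in((S,np.s_[140:270,225:395]),(T,np.s_[110:240,205:375]))]))
E
python3 mv.py
```

```text
catch cell -0.0890371327250945 0.033476794191939656
t 10.85 cell [-0.2075 -0.0088  0.2426] F [-0.32 -0.79 -0.85] open 0.0
```

View pics/f.png

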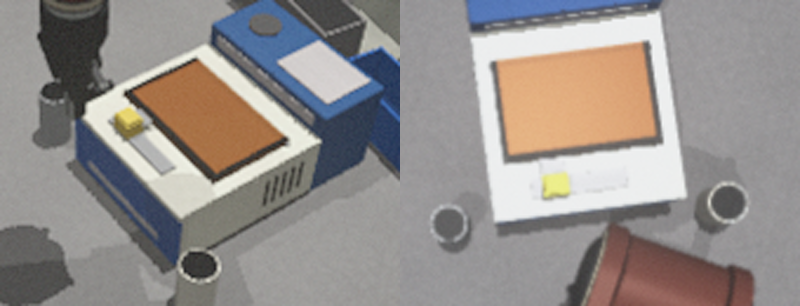

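The side half shows the catch at the left end of its track (128,121), the lid flat and the drawer flush. The push hit a firm stop: 12.5 N with no further motion. I check the catch position once more in the top view.

```bash
python3 - <<'E'
from station import *
from h import *
a=.1246;C=np.array([.692,-.0587])
for n,T in(('start',pickle.load(open('v0.pkl','rb'))['top']),('now',get_image('top'))):
    c=blobs(T,(20,80,120),(38,255,255),(240,160,330,215),8)[0]
    M=cv2.moments(c);q=plane(T,(M['m10']/M['m00'],M['m01']/M['m00']),.138)[:2]-C
    print(n,cv2.contourArea(c),q@[np.cos(a),np.sin(a)],q@[-np.sin(a),np.cos(a)])
E
```

```text
start 76.0 -0.08546357760432477 -0.013085924654710333
now 75.0 -0.08621773674639839 0.041091561424895666
```

Catch centre is at cell y 41 mm (home is 40), so it is home.

```bash
python3 -c "
from station import *
print(finish_job())"
```

```text
the job is handed in; nothing more can be done
None
```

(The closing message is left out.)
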